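# Shut the tea chest

### The arm

A 6-joint arm with a two-finger parallel gripper is mounted at the origin on the work surface. World frame = base frame: x ahead of the robot, y to its left, z up, the work surface at z = 0. Lengths are in m, angles in rad, forces in N, time in s.
With the tool pointing down it reaches from about 0.325 to 0.9 m from the base axis. Payload 6.1 kg.
Tool frame: the origin (TCP) lies on the centre line of the jaws, within the pads' length; the fingertips stand 14 mm ahead of it and the grasp point (between the pads) lies 5 mm behind it (arm.tcp_to_tips is the x of the fingertips in the tool frame, in m); x points along the fingers, y is the direction in which the jaws open and shut, and the axes are right-handed (so a half turn about x gives the same grasp; the last joint's range is limited). The gripper opens to 85 mm and grips with 20 to 120 N. Pads are 22 mm wide; open, the fingers measure 114 mm over their backs; the gripper's body (76 mm by 85 mm) begins 54 mm behind the grasp point. The pads swing forward as they close: fully open they stand 13 mm farther back than shut.
Start: joints at [-1.349, 0.22, 1.526, -0, 1.395, -0.126], TCP at [0.213, -0.588, 0.245] pointing down, gripper open.
Joint ranges: [-2.98, 2.98], [-0.91, 2.08], [0.09, 2.57], [-1.24, 4.39], [0.2, 2.65], [-2.68, 2.68]. Speed limits (rad/s): [2.57, 2.57, 3.01, 3.14, 3.14, 3.14].

### API

Orientations are given as [roll, pitch, yaw] about the fixed x, y, z axes, in that order (R = Rz(yaw) Ry(pitch) Rx(roll)).
In Python, from bench import arm gives the robot as it stands. Calls block until the motion is done:
- arm.goto(position, orientation): joint-space move of the TCP to a pose.
- arm.movel(position, rate=0.15, rot=None, contact_N=None): straight line of the TCP; rot=None keeps the orientation; rate is the mean speed in m/s. With contact_N (N) it stops when the force on the tool has changed by that much, and returns True; else False.
- arm.goto_joints(angles): joint-space move.
- arm.gripper_to(opening): finger opening in m; the grip force is fixed at half the most; returns when the fingers have stopped.
- arm.hold(seconds).
- arm.inverse_kinematics(position, orientation): joint angles nearest the present ones, or None.
- arm.get_obs(): the state.
- arm.read_camera(name): name is "scene" or "top" or "wrist"; returns a dict with "image" (480x640x3 uint8, blue, green, red), "fx", "fy", "cx", "cy" (pixels), "rvec" (rotation vector, rad) and "tvec" (3), from world to camera coordinates, as OpenCV has them. Camera axes: x right, y down, z forward; pixel columns grow to the right and rows downward; lengths in m; the calibration is good to about 2 mm. A picture is of the moment at which its call begins. There is no depth.
A pose or a line that the arm cannot do raises arm.Unreachable and nothing moves.
- arm.hand_in(): hands the job in, once; it reports no verdict.
The state is a dict: "time": time; "joint_pos": joint angles; "joint_vel": joint speeds; "joint_torque": joint torques, N m; "position": TCP position; "ee_rot": TCP orientation; "force": force on the tool from outside, world axes, zero at the start; "torque": the same for the moment, N m; "finger_gap": finger opening in m.
Only numpy, scipy, OpenCV 4.12 (cv2) and the standard library are available. Lean on these libraries where they do the work, as an engineer would, in place of code of your own. Each camera call takes 0.05 s, during which the arm holds its last target.

### The job

The wooden tea and spice chest on the worktop has been left open: push its lid down until it is fully shut, and push both of its drawers fully home. Use only the fingertips or the outside of the fingers: push gently without slamming, do not throw the lid right back or draw a drawer out to its end, and leave the mug, the jar and the can where they stand.

Things in the scene. Friction and masses are not known exactly. Their poses are not given: they have to be found in the camera images.
- chest: Beech-wood tea and spice chest, 180 (x, depth) by 300 (y, width) by 85 mm high without its lid, fixed to the worktop. Origin at the centre of its underside; its own -x points out of the front, where the drawers are, roughly towards the robot; +y points to the robot's left. An open compartment with small spice pots lies under the lid; two drawers lie side by side below.
- lid (a joint): Angle of the lid: 0 shut (lying flat on the chest), growing as its front edge rises, at most 1.5; it starts half open (0.5 to 1.05). The hinge has friction of about 0.4 N m, so the lid stays where it is left and a push of a few newtons near its free edge moves it. Half open, its upper face looks up and away from the robot, its free edge towards the robot and up.
- lid_hinge (a point): Middle of the hinge line, fixed on the chest's rear upper edge at height 85 mm (90 mm behind the chest's centre). The hinge line runs along the chest's y axis, at the lid's underside.
- lid_edge (a point): Middle of the lid's free (front) edge, on its upper face; moves with the lid. The lid is a plain beech board without handle, 186 mm from hinge to free edge, 306 mm wide, 8 mm thick; shut, its underside lies at height 85 mm and its upper face at 93 mm.
- drawer_left (a joint): How far the drawer at the chest's +y side is open, in m: 0 fully home (front flush with the chest), at most 0.10; it starts 0.03 to 0.065 open. It slides along the chest's x axis and closes towards the chest's +x with about 1.5 N of friction; it stays where it is left. Front board 135 wide by 36 mm high, from 9 to 45 mm above the worktop.
- drawer_right (a joint): The same for the drawer at the chest's -y side.
- bar_left (a point): Middle of the left drawer's handle: a level round steel bar, 10 mm thick and 80 mm long along the chest's y axis, its axis 28 mm in front of the drawer's front and 29 mm above the worktop, held at both ends. Moves with the drawer. Drawer centre 72.5 mm to the +y side of the chest's centre line.
- bar_right (a point): The same for the right drawer (72.5 mm to the -y side).
- mug: White mug, 82 mm across and 95 mm high, beside the chest, to be left alone; origin at the centre of its underside.
- jar: Glass jar with a steel cap, 60 mm across and 115 mm high, beside the chest, to be left alone; origin at the centre of its underside.
- can: Plain metal can with a white lid, 68 mm across and 100 mm high, beside the chest, to be left alone; origin at the centre of its underside.

How it is judged:
At the end, for the whole second after the job is handed in: The lid is within 0.03 rad of shut (its edge within about 5 mm), both drawers are within 4 mm of fully home, and the mug, jar and can stand upright within 20 mm of where they were (value of joint lid below 0.03 rad and value of joint each of drawer_left, drawer_right below 0.004 m and distance of each of mug, jar, can from where it was at the start of the episode below 0.02 m and angle between each of mug, jar, can's own z axis and vertical below 0.2 rad); the robot touches nothing.
It fails at once if the lid is slammed (faster than 3 rad/s) (velocity of joint lid below -3 rad/s).
It fails at once if a drawer is slammed (faster than 0.6 m/s) (velocity of joint any of drawer_left, drawer_right below -0.6 m/s).
It fails at once if the lid is lifted and thrown back (beyond 1.2 rad) (value of joint lid above 1.2 rad).
It fails at once if a drawer is drawn out towards its end (beyond 80 mm) (value of joint any of drawer_left, drawer_right above 0.08 m).
It fails at once if the mug, jar or can is lifted, knocked over or pushed away (over 20 mm, 0.35 rad) (distance of any of mug, jar, can from where it was at the start of the episode above 0.02 m or angle between any of mug, jar, can's own z axis and vertical above 0.35 rad).
It also fails if it takes over 58 s, if anything falls off the work surface, if the arm or the gripper's body presses on something with over 40 N, if the wrist force passes 120 N, or if a joint passes its speed limit or range.

## Working session

There is one attempt and no reset: what is moved stays moved. The work goes in short steps, each a Python script; the robot and the scene stay as the last script left them, time stands still between calls to the robot, and variables do not carry over. Pictures are saved under pics/ and viewed, and the job is handed in when it is done.

```bash
ls; mkdir -p pics
python3 - <<'E'
from bench import arm
import cv2
o=arm.get_obs();print(o['time'],o['position'],o['ee_rot'],o['finger_gap'],arm.tcp_to_tips)
for n in ['scene','top']:
    c=arm.read_camera(n);cv2.imwrite(f'pics/{n}0.png',c['image']);print(n,c['fx'],c['fy'],c['cx'],c['cy'],c['rvec'],c['tvec'])
E
```

```text
pics
0.0 [ 0.21288882 -0.58700695  0.24418244] [-1.70111623  1.56883589  1.78823195] 0.0854402591870212 0.014
scene 615.7519076769491 615.7519076769491 322.01106484906313 241.19410824730323 [ 0.52249362  2.86046714 -0.90529113] [ 0.59528081 -0.14019304  1.71975745]
top 528.2134586047607 528.2134586047607 311.93070942945604 239.90557878858468 [ 2.14852213 -2.20877887  0.0953634 ] [0.02595429 0.63519492 1.14029929]
```

View pics/scene0.png

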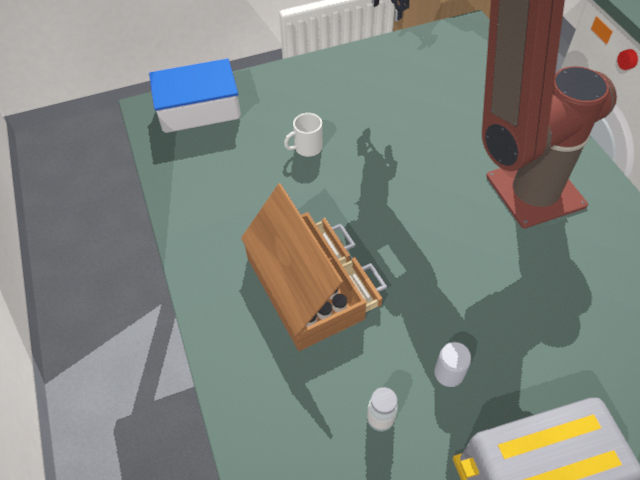

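View pics/top0.png

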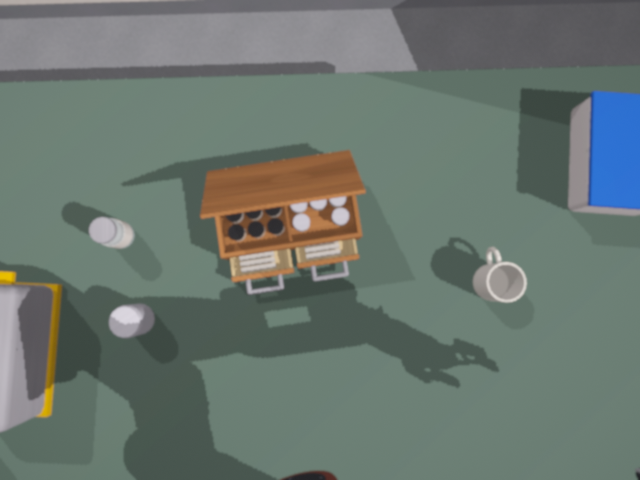

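The top view has x up and y left. The lid's free edge runs from about (203,213) to (363,193), and the bars are at about (265,290) and (330,278). The mug is at (500,282), the jar at (110,232) and the can at (132,320). I'll zoom in to measure.

Run:
```python
import cv2
i=cv2.imread('pics/top0.png')[140:310,190:380];cv2.imwrite('pics/topz.png',cv2.resize(i,(760,600)[:1]+(680,),interpolation=cv2.INTER_CUBIC)[80:680])
i=cv2.imread('pics/scene0.png')[180:350,235:395];cv2.imwrite('pics/scz.png',cv2.resize(i,None,fx=3.5,fy=3.5,interpolation=cv2.INTER_CUBIC))
```

```text
(no output)
```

View pics/topz.png

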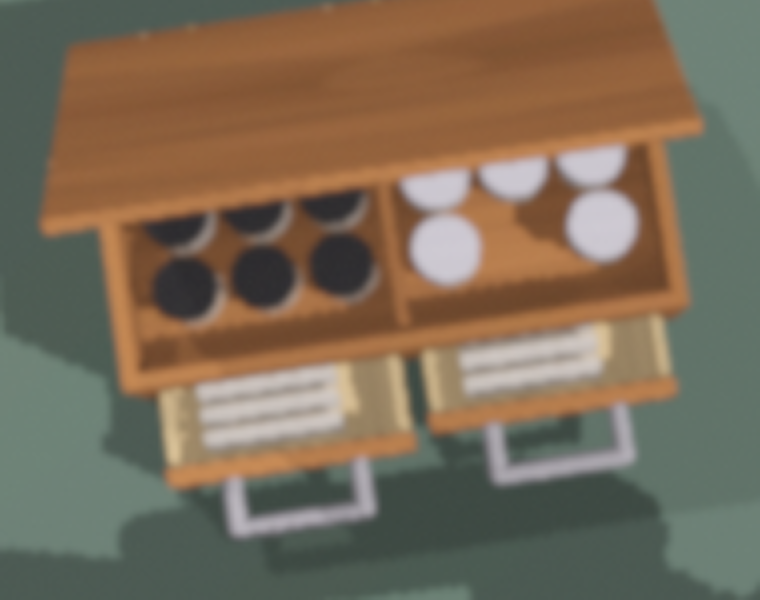

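View pics/scz.png

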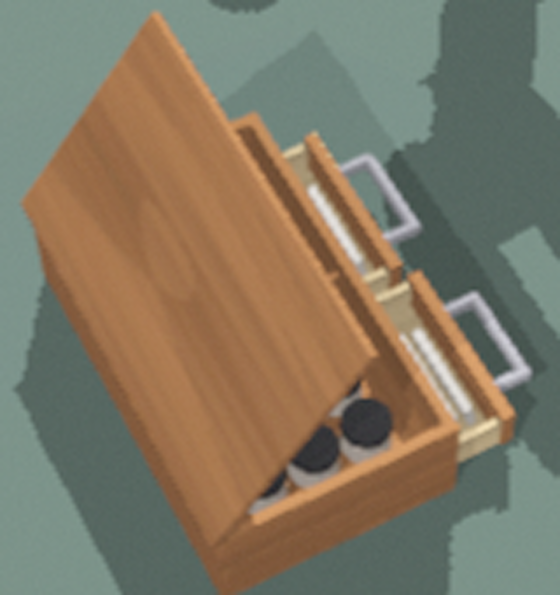

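```bash
cat > h.py <<'E'
from bench import arm
import cv2,numpy as np
def cam(n):
    c=arm.read_camera(n);return prep(c)
def prep(c):
    c['K']=np.array([[c['fx'],0,c['cx']],[0,c['fy'],c['cy']],[0,0,1.]]);c['R']=cv2.Rodrigues(np.array(c['rvec'],float))[0];c['t']=np.array(c['tvec'],float);return c
def plane(c,uv,z):
    d=c['R'].T@np.linalg.solve(c['K'],[uv[0],uv[1],1.]);o=-c['R'].T@c['t'];return o+d*(z-o[2])/d[2]
def tri(c1,p1,c2,p2):
    P=[c['K']@np.c_[c['R'],c['t']] for c in(c1,c2)]
    X=cv2.triangulatePoints(P[0],P[1],np.array(p1,float).reshape(2,1),np.array(p2,float).reshape(2,1))[:,0];return X[:3]/X[3]
def proj(c,X): return cv2.projectPoints(np.array([X],float),c['R']@np.eye(3) if 0 else np.array(c['rvec'],float),c['t'],c['K'],None)[0].ravel()
E
python3 - <<'E'
from h import *
np.set_printoptions(precision=4,suppress=True)
T=cam('top');S=cam('scene')
t=lambda X,Y:(190+X/4,160+Y/4)
s=lambda X,Y:(235+X/3.5,180+Y/3.5)
A=plane(T,t(127,388),.085);B=plane(T,t(688,308),.085);print('front corners',A,B,np.linalg.norm(A-B))
yv=(A-B)/np.linalg.norm(A-B);xv=np.array([yv[1],-yv[0],0]);yaw=np.arctan2(xv[1],xv[0]);M=(A+B)/2
C=M+.09*xv;C[2]=0;print('yaw',yaw,'C',C)
loc=lambda P:(round((P-C)@xv,4),round((P-C)@yv,4),round(P[2],4))
for n,e in dict(L=[(235,530),(373,510)],R=[(498,478),(634,460)]).items():
    m=[plane(T,t(*q),.029) for q in e];print(n,[loc(q) for q in m],sum(m)/2)
    print(' open',-.09-.028-loc(sum(m)/2)[0])
for n,a,b in [('L',(43,222),(375,355)),('R',(702,127),(155,15))]:
    P=tri(T,t(*a),S,s(*b));l=loc(P);print('lid',n,P,l,'ang',np.arctan2(l[2]-.085,.09-l[0])-8/186, np.hypot(l[2]-.085,.09-l[0]))
for n,u,z in [('mug',(500,283),.095),('jar',(105,231),.115),('can',(131,320),.1)]:
    P=plane(T,u,z);print(n,P,loc(P))
E
```

```text
front corners [0.6    0.1983 0.085 ] [ 0.6339 -0.0968  0.085 ] 0.2970339531963609
yaw 0.11443903144012284 C [0.7064 0.0611 0.    ]
L [(np.float64(-0.1712), np.float64(0.1089), np.float64(0.029)), (np.float64(-0.1711), np.float64(0.0327), np.float64(0.029))] [0.5283 0.1119 0.029 ]
 open 0.05310000000000001
R [(np.float64(-0.1635), np.float64(-0.0375), np.float64(0.029)), (np.float64(-0.1643), np.float64(-0.1127), np.float64(0.029))] [ 0.5521 -0.0323  0.029 ]
 open 0.045899999999999996
lid L [0.6676 0.2114 0.232 ] (np.float64(-0.0214), np.float64(0.1538), np.float64(0.232)) ang 0.8792964346802653 0.18444229449884864
lid R [ 0.7054 -0.0924  0.2261] (np.float64(-0.0185), np.float64(-0.1524), np.float64(0.2261)) ang 0.8722612217990462 0.1779928650255397
mug [ 0.5297 -0.3776  0.095 ] (np.float64(-0.2256), np.float64(-0.4156), np.float64(0.095))
jar [0.6581 0.4312 0.115 ] (np.float64(-0.0057), np.float64(0.3733), np.float64(0.115))
can [0.4754 0.3829 0.1   ] (np.float64(-0.1928), np.float64(0.3461), np.float64(0.1))
```

Chest: centre (0.706, 0.061), yaw 0.114. The lid is at about 0.88 rad, and the drawers are about 53 mm (left) and 46 mm (right) open. I'll do the lid first: with the fingers closed and pointing down, the tip follows the arc of the free edge.

```bash
cat >> h.py <<'E'
from scipy.spatial.transform import Rotation as Ro
np.set_printoptions(precision=4,suppress=True)
yaw=.1144;C=np.array([.7064,.0611,0]);xv=np.array([np.cos(yaw),np.sin(yaw),0]);yv=np.array([-np.sin(yaw),np.cos(yaw),0]);k=np.array([0,0,1.])
def pose(tip,al=0.,sg=1):
    """tip in chest frame -> TCP pos, rpy ; al tilts fingers toward +x"""
    a=np.cos(al)*-k+np.sin(al)*xv; y=sg*yv
    R=np.c_[a,y,np.cross(a,y)]
    p=C+tip[0]*xv+tip[1]*yv+tip[2]*k-arm.tcp_to_tips*a
    return p,Ro.from_matrix(R).as_euler('xyz')
def stat(s=''):
    o=arm.get_obs();print(s,round(o['time'],2),'pos',o['position'],'F',o['force'],'gap',round(o['finger_gap'],4))
E
python3 - <<'E'
from h import *
for sg in(1,-1):
    for tip,al in [((-.02,0,.30),0),((-.02,0,.24),0),((-.09,0,.093),0),((-.19,.0725,.011),.44),((-.12,-.0725,.011),.44)]:
        print(sg,tip,arm.inverse_kinematics(*pose(tip,al,sg)))
E
```

```text
1 (-0.02, 0, 0.3) [-0.0289  0.3424  1.2513  0.      1.5479 -1.7141]
1 (-0.02, 0, 0.24) [-0.0289  0.3675  1.3302  0.      1.4439 -1.7141]
1 (-0.09, 0, 0.093) [-0.0451  0.3372  1.6567 -0.      1.1478 -1.7303]
1 (-0.19, 0.0725, 0.011) [ 0.0449  0.0112  2.3039  0.0782  0.3885 -1.7061]
1 (-0.12, -0.0725, 0.011) [-0.263   0.1818  2.1151  0.3626  0.4583 -2.2431]
-1 (-0.02, 0, 0.3) [-0.0289  0.3424  1.2513  0.      1.5479  1.4275]
-1 (-0.02, 0, 0.24) [-0.0289  0.3675  1.3302  0.      1.4439  1.4275]
-1 (-0.09, 0, 0.093) [-0.0451  0.3372  1.6567 -0.      1.1478  1.4113]
-1 (-0.19, 0.0725, 0.011) [0.0449 0.0112 2.3039 0.0782 0.3885 1.4355]
-1 (-0.12, -0.0725, 0.011) [-0.263   0.1818  2.1151  0.3626  0.4583  0.8985]<sys>:0: UserWarning: Gimbal lock detected. Setting third angle to zero since it is not possible to uniquely determine all angles.
```

```bash
python3 -W ignore - <<'E'
from h import *
p=np.array(arm.get_obs()['position']);
arm.movel(p+[0,0,.12],rate=.2)
arm.gripper_to(0.0)
arm.goto(*pose((-.02,0,.30),0,-1)); stat('above')
cv2.imwrite('pics/t1.png',cam('top')['image']);cv2.imwrite('pics/s1.png',cam('scene')['image'])
E
```

```text
above 4.54 pos [0.6866 0.0577 0.3141] F [ 0.1591  0.1231 -0.5616] gap -0.0
```

View pics/s1.png

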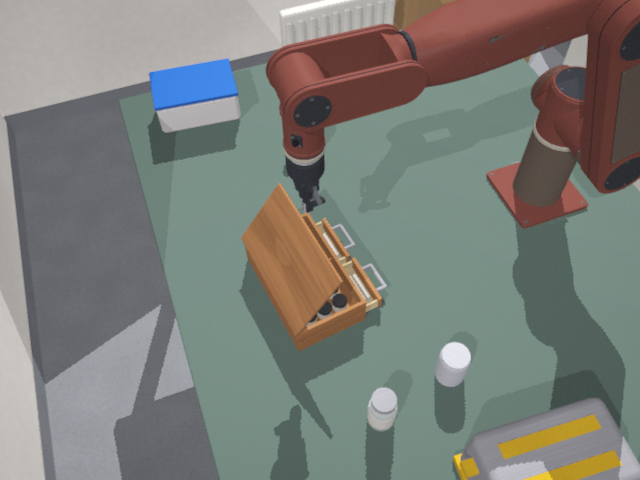

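The closed fingers are above the middle of the lid's free edge, with the tip at about (310,207) and the edge near (309,238). I'll descend until they touch.

```bash
python3 -W ignore - <<'E'
from h import *
hit=arm.movel(pose((-.017,0,.21),0,-1)[0],rate=.04,contact_N=2.0);stat(hit)
tz=arm.get_obs()['position'][2]-.014;print(tz)
cv2.imwrite('pics/s2.png',cam('scene')['image'])
E
```

```text
True 6.13 pos [0.6875 0.0589 0.2484] F [-1.5213 -0.8991  2.7561] gap 0.0003
0.23444415888380532
```

View pics/s2.png

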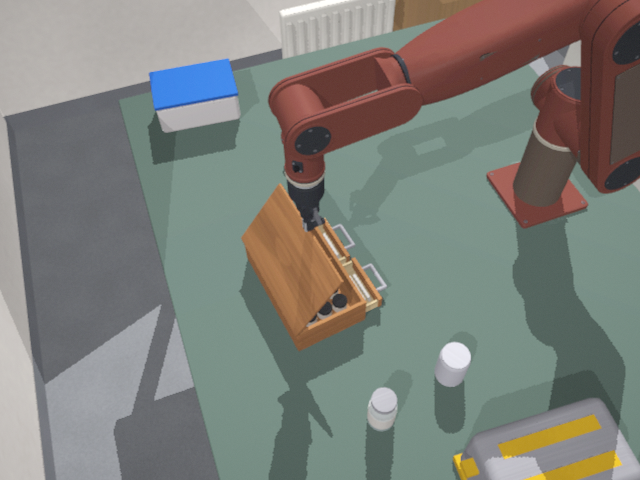

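Contact with a tip height of 0.234, as expected, with the finger on top of the edge. Now I'll follow the edge's arc down.

```bash
python3 -W ignore - <<'E'
from h import *
for th in [.8,.7,.6,.5,.4,.3,.2,.1,.04]:
    x=.09-.186*np.cos(th)+.008*np.sin(th)+.004+.008*(.88-th);z=.085+.186*np.sin(th)+.008*np.cos(th)
    h=arm.movel(pose((x,0,z),0,-1)[0],rate=.07,contact_N=20)
    stat((th,h))
    if h: break
E
```

```text
(0.8, False) 6.54 pos [0.6769 0.0576 0.2384] F [-2.94   -0.1132  2.3927] gap 0.0001
(0.7, False) 6.95 pos [0.6649 0.0563 0.2245] F [-0.3315  0.0847  0.0232] gap 0.0001
(0.6, False) 7.36 pos [0.6539 0.0551 0.21  ] F [-0.5876  0.7752 -0.4019] gap 0.0
(0.5, False) 7.77 pos [0.6441 0.054  0.1945] F [-0.6936  0.4842 -0.0043] gap -0.0002
(0.4, False) 8.18 pos [0.6359 0.0531 0.1779] F [ 0.2095 -0.464   0.3406] gap 0.0
(0.3, False) 8.58 pos [0.6296 0.0524 0.1607] F [ 0.1992 -1.0127  0.1142] gap -0.0
(0.2, False) 9.0 pos [0.6251 0.0519 0.1429] F [-0.0327 -0.6794 -0.1011] gap -0.0
(0.1, False) 9.42 pos [0.6223 0.0516 0.1246] F [-0.406  -0.8546  0.6114] gap -0.0001
(0.04, False) 9.72 pos [0.6216 0.0514 0.1136] F [-0.5468  0.0156 -0.2398] gap 0.0001
```

```bash
python3 -W ignore - <<'E'
from h import *
for n in('scene','top'):
    i=cam(n)['image'];i=i[150:390,180:500];cv2.imwrite(f'pics/{n}3.png',cv2.resize(i,None,fx=2,fy=2))
E
```

```text
(no output)
```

View pics/scene3.png

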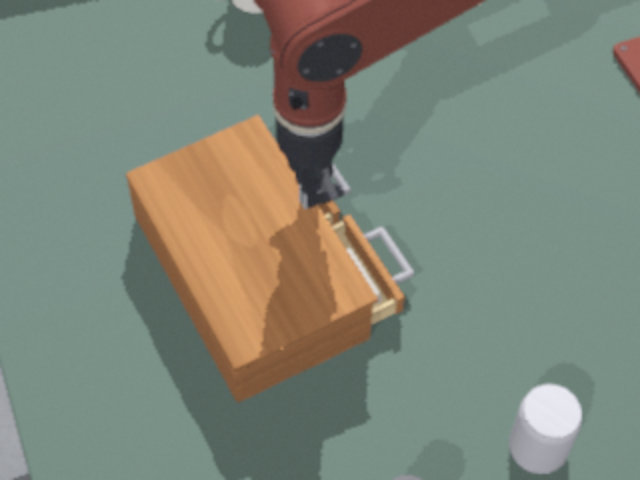

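View pics/top3.png

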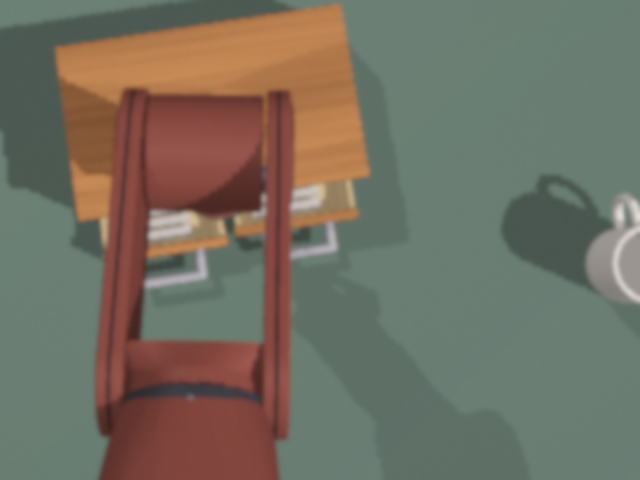

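The lid followed the fingers and is nearly shut, with the finger on its front edge. Next is a final press with a force stop.

```bash
python3 -W ignore - <<'E'
from h import *
h=arm.movel(pose((-.086,0,.086),0,-1)[0],rate=.03,contact_N=14);stat(h);arm.hold(.3);stat()
print('tip z',arm.get_obs()['position'][2]-.014)
p=np.array(arm.get_obs()['position']);arm.movel(p+[0,0,.09],rate=.15)
arm.movel(pose((-.30,.0725,.19),0,-1)[0],rate=.25)
arm.goto(*pose((-.235,.0725,.08),.35,-1));stat('front')
for n in('scene','top'):
    i=cam(n)['image'];i=i[150:390,180:500];cv2.imwrite(f'pics/{n}4.png',cv2.resize(i,None,fx=2,fy=2))
E
```

```text
True 10.2 pos [0.6223 0.0514 0.107 ] F [-2.5827  0.0689  7.9453] gap -0.0
 10.5 pos [0.6223 0.0513 0.107 ] F [-1.4731 -0.1498  5.798 ] gap -0.0003
tip z 0.09303002147679501
front 12.97 pos [0.4606 0.1055 0.0935] F [1.1631 0.0267 0.3762] gap -0.0004
```

View pics/scene4.png

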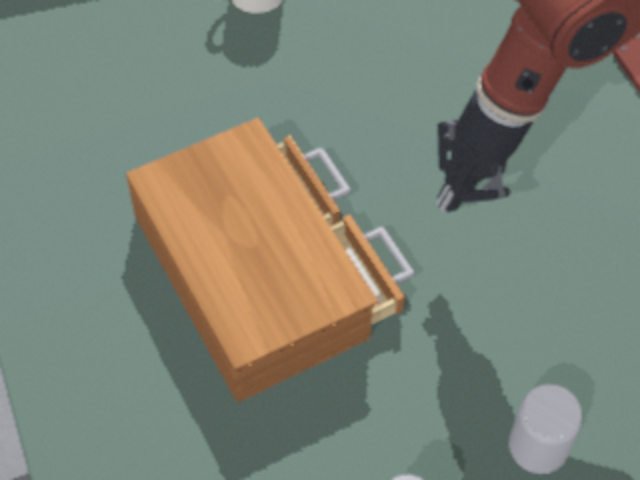

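View pics/top4.png

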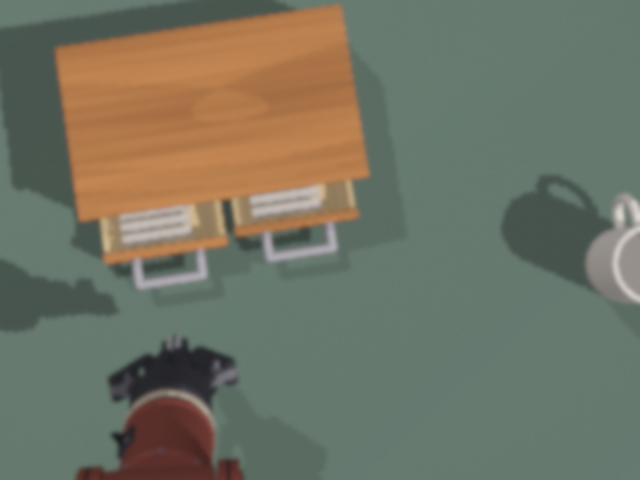

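The lid is shut: the tip stopped at z = 0.093. The fingers are in front of the left bar, so I'll push that drawer in.

```bash
cat > push.py <<'E'
from h import *
import sys
y=float(sys.argv[1]);al=.35
if np.linalg.norm(np.array(arm.get_obs()['position'])-pose((-.235,y,.08),al,-1)[0])>.01:
    arm.movel(pose((-.235,y,.08),al,-1)[0],rate=.15)
arm.movel(pose((-.21,y,.012),al,-1)[0],rate=.1);stat('down')
h=arm.movel(pose((-.14,y,.012),al,-1)[0],rate=.06,contact_N=15);stat(h)
h=h or arm.movel(pose((-.114,y,.012),al,-1)[0],rate=.03,contact_N=12);arm.hold(.2);stat(h)
print('tip x',(np.array(arm.get_obs()['position'])-C)@xv+.014*np.sin(al))
p=np.array(arm.get_obs()['position']);arm.movel(p-.06*xv,rate=.12)
arm.movel(pose((-.235,y,.08),al,-1)[0],rate=.15)
E
python3 -W ignore push.py .0725
```

```text
down 13.94 pos [0.4851 0.1087 0.0257] F [-0.3683 -0.2667  0.188 ] gap 0.0001
False 15.26 pos [0.5543 0.1165 0.0253] F [-0.2956  0.1235 -0.3867] gap -0.0001
True 16.02 pos [0.5664 0.1182 0.0236] F [0.0192 0.5338 0.7161] gap -0.0002
tip x -0.12775803321143395
```

```bash
python3 -W ignore push.py -.0725; python3 -W ignore - <<'E'
from h import *
p=np.array(arm.get_obs()['position']);arm.movel(p-.06*xv+[0,0,.12],rate=.2);arm.hold(.5);stat()
for n in('scene','top'):
    i=cam(n)['image'];cv2.imwrite(f'pics/{n}5full.png',i);i=i[150:390,180:500];cv2.imwrite(f'pics/{n}5.png',cv2.resize(i,None,fx=2,fy=2))
E
```

```text
down 19.37 pos [ 0.5015 -0.0353  0.0255] F [-0.6836 -0.3026  0.2782] gap -0.0001
False 20.68 pos [ 0.5708 -0.0276  0.0252] F [ 0.7524 -0.8689 -0.2599] gap -0.0
True 21.47 pos [ 0.5847 -0.0252  0.0237] F [ 0.2303 -0.1331 -0.1052] gap 0.0
tip x -0.12592403018517526
 24.15 pos [ 0.4173 -0.0452  0.213 ] F [ 0.7596 -0.724   0.3407] gap -0.0002
```

View pics/scene5.png

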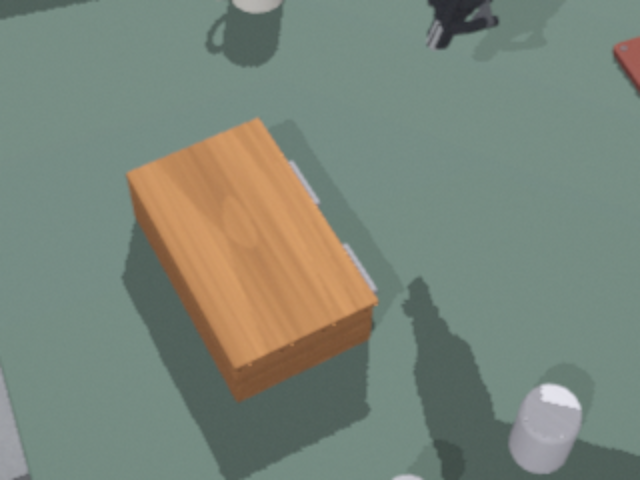

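View pics/top5.png

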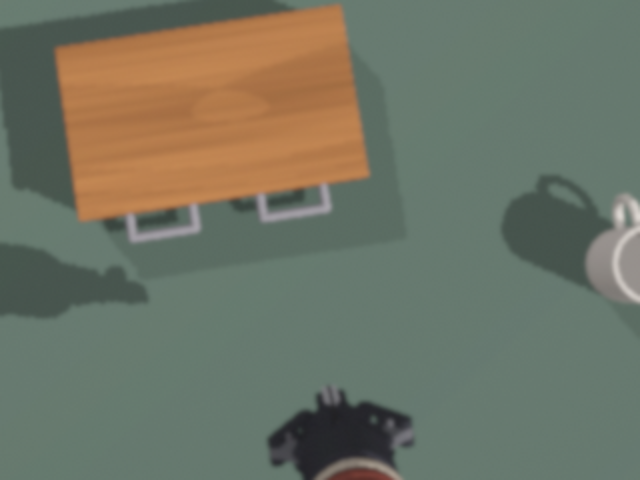

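Both drawers are in: bar centres are at zoom pixels (165,234) and (295,213), and the lid's front edge runs (79,220)–(369,177). I'll check the values against the lid edge and compare the bystanders with the first picture.

```bash
python3 -W ignore - <<'E'
from h import *
T=cam('top')
z=lambda X,Y:(180+X/2,150+Y/2)
# bar centrelines from steel mask
im=T['image'];hsv=cv2.cvtColor(im,cv2.COLOR_BGR2HSV)
m=((hsv[...,1]<45)&(hsv[...,2]>110)).astype(np.uint8);m[:240]=0;m[275:]=0;m[:,:235]=0;m[:,350:]=0
n,lab,st,ce=cv2.connectedComponentsWithStats(m)
for i in range(1,n):
    if st[i,4]<30: continue
    ys,xs=np.where(lab==i)
    # lower band = bar
    cols=range(xs.min()+5,xs.max()-4)
    v=[(c,ys[xs==c].min(),ys[xs==c].max()) for c in cols if (xs==c).any()]
    P=[plane(T,(c,(a+b)/2),.029) for c,a,b in v]
    L=np.array([[(p-C)@xv,(p-C)@yv] for p in P]);print(st[i],'bar x',np.median(L[:,0]),'y',L[:,1].min(),L[:,1].max(),'open',-.118-np.median(L[:,0]))
for q in[(79,219),(224,198),(369,176)]:
    p=plane(T,z(*q),.093);print('lid edge',(p-C)@xv,(p-C)@yv)
a=cv2.imread('pics/top0.png').astype(int);b=im.astype(int)
for nme,(x0,y0,x1,y1) in dict(mug=(470,245,530,305),jar=(88,215,136,250),can=(108,303,156,340)).items():
    g=[]
    for I in(a,b):
        s=(I[y0:y1,x0:x1].max(2)-I[y0:y1,x0:x1].min(2)<16)&(I[y0:y1,x0:x1].mean(2)>125);ys,xs=np.where(s);g.append((xs.mean()+x0,ys.mean()+y0,len(xs)))
    print(nme,np.array(g))
E
```

```text
[307 242  40  21 358] bar x -0.11734518103667435 y -0.10467228737756969 -0.03986153277362647 open -0.0006548189633256429
[242 252  40  21 365] bar x -0.11912375919378125 y 0.04007688871824141 0.10465030970762207 open 0.0011237591937812569
lid edge -0.09512391472397716 0.15247827267445757
lid edge -0.09479281481707223 0.00032589927440107434
lid edge -0.09342540078888441 -0.1525435246122417
mug [[ 499.9913  278.5569 2065.    ]
 [ 499.7485  278.6484 1789.    ]]
jar [[ 111.3232  232.4594 1182.    ]
 [ 111.2294  232.4168 1142.    ]]
can [[125.9263 319.9426 923.    ]
 [125.0672 321.6051 818.    ]]
```

Everything reads as closed within 2 mm, and the bystanders haven't moved. The left drawer reads about 1 mm further out than the right, so I'll give it a second, firmer push as a check.

```bash
python3 -W ignore - <<'E'
from h import *
al=.35
for y in(.0725,-.0725):
    arm.movel(pose((-.235,y,.08),al,-1)[0],rate=.2,rot=pose((-.235,y,.08),al,-1)[1])
    arm.movel(pose((-.17,y,.012),al,-1)[0],rate=.1)
    h=arm.movel(pose((-.110,y,.012),al,-1)[0],rate=.03,contact_N=22);stat(h)
    print('tip x',(np.array(arm.get_obs()['position'])-C)@xv+.014*np.sin(al))
    p=np.array(arm.get_obs()['position']);arm.movel(p-.07*xv,rate=.12)
    arm.movel(pose((-.235,y,.08),al,-1)[0],rate=.15)
p=np.array(arm.get_obs()['position']);arm.movel(p-.06*xv+[0,0,.12],rate=.2);arm.hold(.5);stat()
i=cam('top')['image'];cv2.imwrite('pics/top6.png',i)
E
```

```text
True 28.05 pos [0.5683 0.1187 0.0205] F [-0.5807  0.1092 -0.2981] gap 0.0002
tip x -0.12579126934553625
True 32.98 pos [ 0.5863 -0.024   0.0211] F [-1.0361 -1.0011 -0.8307] gap 0.0002
tip x -0.12426508177896146
 35.73 pos [ 0.4172 -0.0451  0.2129] F [0.2121 1.246  0.1065] gap -0.0
```

View pics/top6.png

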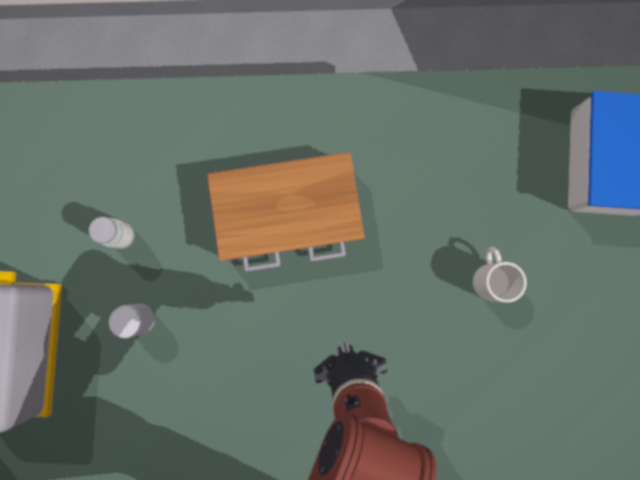

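```bash
python3 -W ignore - <<'E'
from h import *
a=cv2.imread('pics/top5full.png',0)[235:280,235:350];b=cv2.imread('pics/top6.png',0)[235:280,235:350]
for n,s in(('L',np.s_[14:,5:48]),('R',np.s_[5:30,68:112])):
    print(n,cv2.phaseCorrelate(a[s].astype(float),b[s].astype(float)))
arm.hand_in()
E
```

```text
L ((0.5248571622921077, -0.04777243744160131), 0.9906518045626257)
R ((0.4116079194906206, 0.45900030421260674), 1.0022730061424618)
the job is handed in; nothing more can be done
```

The lid is pushed down shut and both drawers are pushed in. I handed the job in at about 36 s of the 58 s allowed; it reported no verdict.

- **Lid:** I pressed it down along the arc of its free edge with the closed fingertips. They stopped at z = 0.093 m, the height of the shut lid's upper face, and in the top view its front edge is where a shut lid's would be.
- **Drawers:** I pushed each by its bar until the contact force stopped the arm. In the top view the left drawer then read +1.1 mm and the right −0.7 mm, against a 4 mm limit. I pushed both again more firmly, and their bars moved no more than about half a pixel towards the chest (roughly 1 mm).
- **Mug, jar and can:** All are upright. The mug and jar match the first picture to within 0.3 pixel. The can's reading shifted by about 2 pixels (4 mm at most), which I put down to changed shadow since the arm never went near it.

**Readings that disagreed:**
- The force read close to zero right after some of the contact stops, so I relied on where the arm stopped and on the pictures.
- The left drawer read about 2 mm further out than the right. About half of that comes from a small error in my estimate of the chest's angle.

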